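# Sieve the small nuts out of the washers on the sieving stand

## Robot

A 7-joint arm with a two-finger parallel gripper is mounted at the origin on the work surface. World frame = base frame: x ahead of the robot, y to its left, z up, the work surface at z = 0. Lengths are in m, angles in rad, forces in N, time in s.
With the tool pointing down it reaches from about 0.35 to 0.9 m from the base axis. Payload 8.1 kg.
Tool frame: the origin (TCP) lies on the centre line of the jaws, within the pads' length; the fingertips stand 19 mm ahead of it and the grasp point (between the pads) is the TCP (arm.tip_reach is the distance from the TCP to the fingertips, in m); z points along the fingers, y is the line along which they close (so a half turn about z gives the same grasp; the last joint's range is limited). The gripper opens to 92 mm and grips with 3 to 60 N. Pads are 19 mm wide; open, the fingers measure 130 mm over their backs; the gripper's body (75 mm by 190 mm) begins 47 mm behind the grasp point.
Start: joints at [1.135, 0.434, 0.025, 1.573, -0.012, 1.134, -0.075], TCP at [0.204, -0.591, 0.246] pointing down, gripper open.
Joint ranges: [-2.62, 2.62], [-0.44, 2.09], [-1.27, 1.32], [0.08, 2.57], [-1.32, 4.46], [0.12, 2], [-2.74, 2.74]. Speed limits (rad/s): [2.22, 2.22, 3.01, 3.01, 3.14, 3.14, 3.14].

## Interface

Orientations are given as a rotation vector (axis times angle).
In Python, from cell import arm gives the robot as it stands.
- The arm moves only by the tool arm_command, never from a script. Its argument "targets" is a list that holds one entry, the list of rows, each a list of 6 numbers: the shift along the tool's x, y, z in m, then the turn, a rotation vector about the tool's x, y, z in rad. A call has 1 to 10 rows; each row shifts and turns the commanded pose from where the row before left it, along the tool's axes as they then stand; what a row does not reach is not made up. A row lasts 1/8 s, in which the tool goes at most 62.5 mm and 10.7 degrees, less where a joint would pass 70% of its speed; a pose out of reach is approached as far as the arm can. A call with a gripper value outside its range is refused whole. "jaw" is the finger opening in m, from 0 to 0.0918, set as the call begins (left out, the last holds). The fingers move at their own pace and stop on an object; "newtons" is the grip in N (left out, the last holds). Time passes only in rows, so rows that do not move let the fingers close. It gives the time, the measured TCP pose, the force, the opening and the grip force at its end, in the units of the state.
- arm.observe(): the state, without advancing time (a new reading comes with each control period).
- arm.get_image(name): name is "scene" or "top" or "wrist"; returns a dict with "pixels" (384x512x3 uint8, red, green, blue), "z_map" (384x512 float32, m along the optical axis (not along the pixel's ray), 0 where there is no reading), "fx", "fy", "cx", "cy" (pixels), "xyz" and "rotation" of the camera in the world; the wrist camera has in their place "T_tool_cam" (4x4, takes a point from camera to tool coordinates, whose origin is the TCP and whose axes are the flange's). Camera axes: x right, y down, z forward; pixel columns grow to the right and rows downward; lengths in m; the calibration is good to about 2 mm. A picture is of the moment at which its call begins: read the wrist's pose just before it.
- arm.sign_off(): hands the job in; it is judged then, once.
The state is a dict: "clock": time; "joints": joint angles; "dq": joint speeds; "joint_efforts": joint torques, N m; "position": TCP position; "ee_rot": TCP orientation; "force": force on the tool from outside, world axes, zero at the start; "ft_torque": the same for the moment, N m; "width": opening from 0.0 (shut) to 1.0 (fully open); "gripper_force": force on a finger pad.
Only numpy, scipy, OpenCV 4.12 (cv2) and the standard library are available. Lean on these libraries where they do the work, as an engineer would, in place of code of your own. Each camera call takes 0.05 s, during which the arm holds its last target. There are 200 camera calls.

## Task

Lift the sieve with its mixed nuts and washers by its handle, carry it level over the blue catch box without dropping anything, and lower it until you feel it bear on the two rails. Keeping hold and letting it ride on the rails, shake it side to side between the end bumpers, neither pressing nor knocking hard, until every small nut has dropped into the box; then put the sieve back flat in its black tray with all the large washers still in it, leaving the other things on the bench alone.

Things in the scene. Friction and masses are not known exactly. Their poses are not given: they have to be found in the camera images.
- sieve: Loose sheet-steel hand sieve, 0.48 kg empty (+-15%), 188 x 156 mm, 99 mm high over its handle. Origin: centre of its underside; z up, x along the handle bar. Two white plastic runners (12 mm wide, centred at x = +-88 mm, y +-78 mm, z 0 to 8 mm) carry it. Walls 3 mm thick stand at x, y = +-78 mm up to z = 44 mm. Reads None while held.
- floor (a point): Centre of the upper face of the sieve's perforated floor, 11 mm above its origin (sheet 3 mm thick, 150 x 150 mm inside). Square holes 17 mm wide at 31 mm pitch, five columns at y = 0, +-31, +-62 mm (five holes at x = 0, +-31, +-62, but the columns at y = +-31 have four, at x = +-15.5, +-46.5); 14 mm of plain sheet between.
- handle (a point): Centre of the sieve's black handle bar, 90 mm above its origin: a fixed bridge along the sieve's x, 110 mm long, 16 mm wide (y), 18 mm tall, with 70 mm of clear space below and nothing beside it; the sieve balances here.
- tray: Shallow black plastic tray, fixed to the bench, the sieve's place at the start and end: outside 222 x 196 mm (x, y), rim 16 mm high and 3 mm thick, floor 4 mm thick. Origin: centre of its underside. The sieve stands centred in it, x along the tray's x, runners on the tray floor.
- stand: Sieving stand, fixed to the bench: a blue catch box (200 x 250 x 52 mm high in x, y, z, walls and floor 4 mm) under two level steel rails along y, on four posts. Origin: centre of its underside; z up. The sieve rides on the rails with its x along the stand's x. More than 30 N between sieve and stand damages it.
- rails (a point): Midway between the two rails, 85 mm above the stand's origin: the LOWEST setting. Rail height is set by clamps and not measured: the tops are 0 to 24 mm above this point. Flat from |x| = 80 to 102 mm, 284 mm long, a 10 mm lip outside, so 8 mm of play in x each side of the runners. Rubber mounts under the rails give 1 mm per 5 N, 9 mm at most.
- stop_left (a point): In the middle of the stand's +y cross bar at its innermost setting, 100 mm from the stand's centre line. Each bar is clamped over the rails and carries two rubber bumpers; where is not measured: the centred sieve can slide 12 to 36 mm before it touches. Bumpers give 1 mm per 4 N for 8 mm, then solid. Bars end 26 mm above the rails, their screws 38 mm.
- stop_right (a point): The same for the -y cross bar, set independently of the other: again 12 to 36 mm of free slide for the centred sieve.
- nut0: Small steel hex nut, 13 mm across flats, 15 mm across corners, 10 mm tall, 10 g; origin: centre of its underside. Lies loose on plain sheet in the sieve at the start, and falls through a hole when it slides over one. Friction on the sheet about 0.25 (+-20%): it slides only when the sieve is shaken at well over 3 m/s2.
- nut1: Small steel hex nut, 13 mm across flats, 15 mm across corners, 10 mm tall, 10 g; origin: centre of its underside. Lies loose on plain sheet in the sieve at the start, and falls through a hole when it slides over one. Friction on the sheet about 0.25 (+-20%): it slides only when the sieve is shaken at well over 3 m/s2.
- nut2: Small steel hex nut, 13 mm across flats, 15 mm across corners, 10 mm tall, 10 g; origin: centre of its underside. Lies loose on plain sheet in the sieve at the start, and falls through a hole when it slides over one. Friction on the sheet about 0.25 (+-20%): it slides only when the sieve is shaken at well over 3 m/s2.
- nut3: Small steel hex nut, 13 mm across flats, 15 mm across corners, 10 mm tall, 10 g; origin: centre of its underside. Lies loose on plain sheet in the sieve at the start, and falls through a hole when it slides over one. Friction on the sheet about 0.25 (+-20%): it slides only when the sieve is shaken at well over 3 m/s2.
- nut4: Small steel hex nut, 13 mm across flats, 15 mm across corners, 10 mm tall, 10 g; origin: centre of its underside. Lies loose on plain sheet in the sieve at the start, and falls through a hole when it slides over one. Friction on the sheet about 0.25 (+-20%): it slides only when the sieve is shaken at well over 3 m/s2.
- nut5: Small steel hex nut, 13 mm across flats, 15 mm across corners, 10 mm tall, 10 g; origin: centre of its underside. Lies loose on plain sheet in the sieve at the start, and falls through a hole when it slides over one. Friction on the sheet about 0.25 (+-20%): it slides only when the sieve is shaken at well over 3 m/s2.
- washer0: Large flat steel washer, 36 mm outside, 18 mm hole, 5 mm thick, 32 g; origin: centre of its underside. Lies loose in the sieve; too large for the holes.
- washer1: Large flat steel washer, 36 mm outside, 18 mm hole, 5 mm thick, 32 g; origin: centre of its underside. Lies loose in the sieve; too large for the holes.
- washer2: Large flat steel washer, 36 mm outside, 18 mm hole, 5 mm thick, 32 g; origin: centre of its underside. Lies loose in the sieve; too large for the holes.
- tape: Yellow tape dispenser, 140 x 55 x 75 mm; bystander; origin: centre of its underside.
- screwdriver: Screwdriver with red handle, 160 mm; bystander; lies on the bench.
- pliers: Pliers with red grips, 140 mm long; bystander; lies on the bench; origin at the pivot.
- spool: Solder spool, 54 mm wide, 40 mm tall; bystander; origin: centre of its underside.

How it is judged:
On the way, in this order (a step that is already met when the one before it is completed fails the run):
1. the held sieve bears on the rails (at least 1.5 N) with all six nuts and three washers still in it (contact force between sieve and stand above 1.5 N and contact force between the fingers and sieve above 2 N and x of sieve in the frame of stand between -0.015 and 0.015 m and y of sieve in the frame of stand between -0.06 and 0.06 m and z of sieve in the frame of stand between 0.07 and 0.125 m and x of nut0 in the frame of sieve between -0.078 and 0.078 m and y of nut0 in the frame of sieve between -0.078 and 0.078 m and z of nut0 in the frame of sieve between 0.004 and 0.045 m and x of nut1 in the frame of sieve between -0.078 and 0.078 m and y of nut1 in the frame of sieve between -0.078 and 0.078 m and z of nut1 in the frame of sieve between 0.004 and 0.045 m and x of nut2 in the frame of sieve between -0.078 and 0.078 m and y of nut2 in the frame of sieve between -0.078 and 0.078 m and z of nut2 in the frame of sieve between 0.004 and 0.045 m and x of nut3 in the frame of sieve between -0.078 and 0.078 m and y of nut3 in the frame of sieve between -0.078 and 0.078 m and z of nut3 in the frame of sieve between 0.004 and 0.045 m and x of nut4 in the frame of sieve between -0.078 and 0.078 m and y of nut4 in the frame of sieve between -0.078 and 0.078 m and z of nut4 in the frame of sieve between 0.004 and 0.045 m and x of nut5 in the frame of sieve between -0.078 and 0.078 m and y of nut5 in the frame of sieve between -0.078 and 0.078 m and z of nut5 in the frame of sieve between 0.004 and 0.045 m and x of washer0 in the frame of sieve between -0.078 and 0.078 m and y of washer0 in the frame of sieve between -0.078 and 0.078 m and z of washer0 in the frame of sieve between 0.004 and 0.045 m and x of washer1 in the frame of sieve between -0.078 and 0.078 m and y of washer1 in the frame of sieve between -0.078 and 0.078 m and z of washer1 in the frame of sieve between 0.004 and 0.045 m and x of washer2 in the frame of sieve between -0.078 and 0.078 m and y of washer2 in the frame of sieve between -0.078 and 0.078 m and z of washer2 in the frame of sieve between 0.004 and 0.045 m), for 0.2 s.
2. all six nuts lie in the catch box while the sieve, still held and with the three washers in it, bears on the rails (contact force between sieve and stand above 0.5 N and contact force between the fingers and sieve above 2 N and x of sieve in the frame of stand between -0.015 and 0.015 m and y of sieve in the frame of stand between -0.06 and 0.06 m and z of sieve in the frame of stand between 0.07 and 0.125 m and x of nut0 in the frame of stand between -0.1 and 0.1 m and y of nut0 in the frame of stand between -0.125 and 0.125 m and z of nut0 in the frame of stand between -0.005 and 0.045 m and x of nut1 in the frame of stand between -0.1 and 0.1 m and y of nut1 in the frame of stand between -0.125 and 0.125 m and z of nut1 in the frame of stand between -0.005 and 0.045 m and x of nut2 in the frame of stand between -0.1 and 0.1 m and y of nut2 in the frame of stand between -0.125 and 0.125 m and z of nut2 in the frame of stand between -0.005 and 0.045 m and x of nut3 in the frame of stand between -0.1 and 0.1 m and y of nut3 in the frame of stand between -0.125 and 0.125 m and z of nut3 in the frame of stand between -0.005 and 0.045 m and x of nut4 in the frame of stand between -0.1 and 0.1 m and y of nut4 in the frame of stand between -0.125 and 0.125 m and z of nut4 in the frame of stand between -0.005 and 0.045 m and x of nut5 in the frame of stand between -0.1 and 0.1 m and y of nut5 in the frame of stand between -0.125 and 0.125 m and z of nut5 in the frame of stand between -0.005 and 0.045 m and x of washer0 in the frame of sieve between -0.078 and 0.078 m and y of washer0 in the frame of sieve between -0.078 and 0.078 m and z of washer0 in the frame of sieve between 0.004 and 0.045 m and x of washer1 in the frame of sieve between -0.078 and 0.078 m and y of washer1 in the frame of sieve between -0.078 and 0.078 m and z of washer1 in the frame of sieve between 0.004 and 0.045 m and x of washer2 in the frame of sieve between -0.078 and 0.078 m and y of washer2 in the frame of sieve between -0.078 and 0.078 m and z of washer2 in the frame of sieve between 0.004 and 0.045 m), for 0.2 s.
At the end, for the whole second after the job is handed in: All six nuts lie at rest in the catch box, all three washers lie in the sieve, and the sieve stands released and at rest, flat on the floor of its tray (within 20 mm of the tray's centre in x and y, both runners down, tilt under 0.05 rad) (x of nut0 in the frame of stand between -0.1 and 0.1 m and y of nut0 in the frame of stand between -0.125 and 0.125 m and z of nut0 in the frame of stand between -0.005 and 0.045 m and x of nut1 in the frame of stand between -0.1 and 0.1 m and y of nut1 in the frame of stand between -0.125 and 0.125 m and z of nut1 in the frame of stand between -0.005 and 0.045 m and x of nut2 in the frame of stand between -0.1 and 0.1 m and y of nut2 in the frame of stand between -0.125 and 0.125 m and z of nut2 in the frame of stand between -0.005 and 0.045 m and x of nut3 in the frame of stand between -0.1 and 0.1 m and y of nut3 in the frame of stand between -0.125 and 0.125 m and z of nut3 in the frame of stand between -0.005 and 0.045 m and x of nut4 in the frame of stand between -0.1 and 0.1 m and y of nut4 in the frame of stand between -0.125 and 0.125 m and z of nut4 in the frame of stand between -0.005 and 0.045 m and x of nut5 in the frame of stand between -0.1 and 0.1 m and y of nut5 in the frame of stand between -0.125 and 0.125 m and z of nut5 in the frame of stand between -0.005 and 0.045 m and x of washer0 in the frame of sieve between -0.078 and 0.078 m and y of washer0 in the frame of sieve between -0.078 and 0.078 m and z of washer0 in the frame of sieve between 0.004 and 0.045 m and x of washer1 in the frame of sieve between -0.078 and 0.078 m and y of washer1 in the frame of sieve between -0.078 and 0.078 m and z of washer1 in the frame of sieve between 0.004 and 0.045 m and x of washer2 in the frame of sieve between -0.078 and 0.078 m and y of washer2 in the frame of sieve between -0.078 and 0.078 m and z of washer2 in the frame of sieve between 0.004 and 0.045 m and x of sieve in the frame of tray between -0.02 and 0.02 m and y of sieve in the frame of tray between -0.02 and 0.02 m and z of sieve in the frame of tray between 0.001 and 0.008 m and angle between sieve's own z axis and vertical below 0.05 rad and linear speed of sieve below 0.02 m/s and linear speed of each of nut0, nut1, nut2, nut3, nut4, nut5, washer0, washer1, washer2 below 0.03 m/s); the robot touches nothing.
It fails at once if the sieve presses on or knocks against the stand with more than 30 N (contact force between sieve and stand above 30 N).
It fails at once if a bystander (tape dispenser, screwdriver, pliers, spool) is moved by more than 30 mm (distance of any of tape, screwdriver, pliers, spool from where it was at the start of the episode above 0.03 m).
It also fails if it takes over 72 s, if anything falls off the work surface, if the arm or the gripper's body presses on something with over 40 N, if the wrist force passes 120 N, or if a joint passes its speed limit or range.

## Working session

There is one attempt and no reset: what is moved stays moved. The work goes in short steps, Python scripts to look and compute and a tool call to move; the robot and the scene stay as the last step left them, time stands still between calls to the robot, and variables do not carry over. Pictures are saved under pics/ and viewed, at most 10 in all, crops included, and the job is handed in when it is done.

Besides the shell and the picture viewer there is one more tool, called after "Emit:" as name([rows], argument=value, ...), one row to a line, values as JSON. arm_command: Moves the arm, as the interface text tells. Its arguments: {"type":"object","properties":{"targets":{"type":"array","items":{"type":"array","items":{"type":"array","items":{"type":"number"}}}},"jaw":{"type":"number"},"newtons":{"type":"number"}},"required":["targets"]}

```bash
mkdir -p pics; ls; python3 - <<'E'
from cell import arm
import numpy as np,cv2
s=arm.observe();print({k:np.round(v,3).tolist() for k,v in s.items()})
ims=[]
for n in("top","scene"):
    d=arm.get_image(n);np.savez(f"{n}.npz",**d);ims.append(d["pixels"])
    print(n,d["fx"],d["fy"],d["cx"],d["cy"],np.round(d["xyz"],3),np.round(d["rotation"],3))
for n,i in zip(("top","scene"),ims): cv2.imwrite(f"pics/{n}0.png",cv2.resize(i[...,::-1],None,fx=1.5,fy=1.5))
E
```

```text
pics
{'clock': 0.0, 'joints': [1.135, 0.435, 0.025, 1.574, -0.012, 1.134, -0.075], 'dq': [-0.003, -0.001, 0.001, -0.0, 0.001, 0.001, -0.002], 'joint_efforts': [-0.001, -66.785, 0.984, -31.447, -0.061, 0.043, 0.0], 'position': [0.204, -0.59, 0.245], 'ee_rot': [-3.097, -0.52, 0.001], 'force': [-0.157, 1.132, -0.115], 'ft_torque': [-0.006, -0.013, -0.05], 'gripper_force': 0.0, 'width': 0.998}
top 409.2387122544056 409.2387122544056 252.98335482721365 189.7754088545673 [ 0.342 -0.026  1.258] [-2.095  2.151 -0.165]
scene 365.3947037734869 365.3947037734869 252.32907218942918 188.89956646389962 [ 0.882 -0.525  0.618] [-2.205 -0.701  0.292]
```

View pics/top0.png

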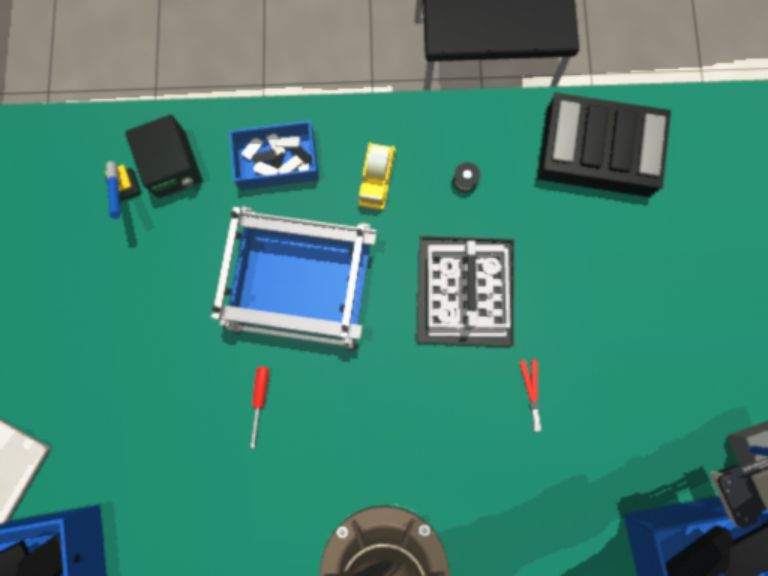

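View pics/scene0.png

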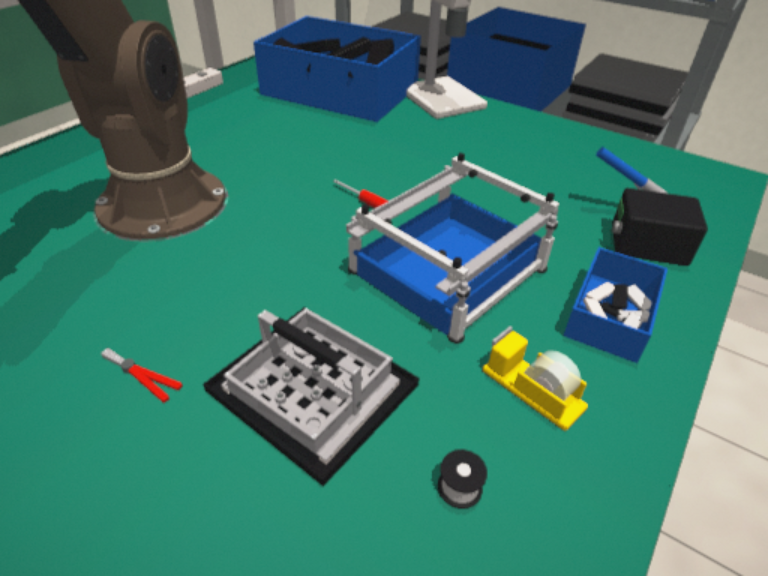

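The top view shows the tray and sieve at about (466,290), with the handle along image vertical, and the stand at about (295,278), with its rails running horizontally. The bystanders are clear of the direct path between the two. Next I'll measure positions with the depth map.

```bash
cat > h.py <<'E'
import numpy as np,cv2
from scipy.spatial.transform import Rotation as R
def cloud(d,Rm=None,t=None):
    z=d["z_map"];v,u=np.indices(z.shape)
    P=np.stack([(u-d["cx"])/d["fx"]*z,(v-d["cy"])/d["fy"]*z,z],-1)
    if Rm is None: Rm=R.from_rotvec(d["rotation"]).as_matrix();t=d["xyz"]
    W=P@Rm.T+t; W[z==0]=np.nan
    return W
def rect(P):
    r=cv2.minAreaRect((P[:,:2]*1000).astype(np.float32));b=cv2.boxPoints(r);return np.round(r[0],1),np.round(r[1],1),round(r[2],2)
def win(W,x0,x1,y0,y1,z0,z1):
    return (W[...,0]>x0)&(W[...,0]<x1)&(W[...,1]>y0)&(W[...,1]<y1)&(W[...,2]>z0)&(W[...,2]<z1)
E
python3 - <<'E'
from h import *
d=np.load("top.npz");W=cloud(d);I=d["pixels"].astype(int)
for p in[(466,290),(295,278),(516,420),(300,225),(295,325),(228,260),(358,280),(375,160),(466,176),(120,480)]:
    u,v=int(p[0]/1.5),int(p[1]/1.5);print(p,np.round(W[v,u],3),I[v,u])
hsv=cv2.cvtColor(d["pixels"],cv2.COLOR_RGB2HSV)
dark=I.max(-1)<70
m=dark&win(W,.2,.75,-.4,0,.085,.12);print("handle",m.sum(),rect(W[m]),np.nanmedian(W[m][:,2]))
m=dark&win(W,.2,.75,-.4,0,.008,.03);print("tray",m.sum(),rect(W[m]),np.nanmedian(W[m][:,2]))
m=win(W,.2,.75,-.4,0,.035,.06);print("walls",m.sum(),rect(W[m]))
blue=(I[...,2]>100)&(I[...,2]>I[...,0]*2)
m=blue&win(W,.25,.6,-.02,.4,.04,.065);print("box",m.sum(),rect(W[m]))
for z in np.arange(.07,.16,.006):
    m=(~blue)&win(W,.25,.6,-.03,.4,z,z+.006);print(round(z,3),m.sum(),rect(W[m]) if m.sum()>5 else'')
E
```

```text
(466, 290) [ 0.545 -0.183  0.005] [71 73 69]
(295, 278) [0.581 0.172 0.001] [ 78 145 235]
(516, 420) [ 0.28  -0.272  0.003] [ 39 146 116]
(300, 225) [0.666 0.144 0.101] [226 225 223]
(295, 325) [0.473 0.156 0.101] [227 226 224]
(228, 260) [0.595 0.277 0.129] [242 243 239]
(358, 280) [0.574 0.04  0.003] [ 90 136 212]
(375, 160) [ 0.809 -0.005  0.071] [235 238 233]
(466, 176) [ 0.779 -0.19   0.039] [243 247 249]
(120, 480) [0.182 0.518 0.001] [ 33 142 112]
handle 38 (array([ 544.4, -176.1]), array([ 4.3, 99.8]), 88.74) 0.10378677896932242
tray 81 (array([ 543.5, -185.1]), array([184.2, 220.7]), 86.32) 0.013639745452566299
walls 510 (array([ 616.6, -154.9]), array([356.9, 205.4]), 20.58)
box 236 (array([559.4, 158.3]), array([260.4, 123. ]), 80.21)
0.07 3 
0.076 0 
0.082 0 
0.088 3 
0.094 186 (array([472. , 164.3]), array([265.6,  39.9]), 79.78)
0.1 512 (array([472. , 165.3]), array([268.2,  39. ]), 80.45)
0.106 130 (array([472.3, 165.2]), array([264.6,  39.4]), 78.6)
0.112 78 (array([523.5, 172.5]), array([278.6, 163. ]), 87.85)
0.118 57 (array([533.3, 169.9]), array([254.4, 142.6]), 81.59)
0.124 347 (array([542.3, 169.2]), array([254.7, 154.8]), 80.1)
0.13 44 (array([539.1, 167.5]), array([251.9, 140.1]), 81.72)
0.136 26 (array([481.9, 179.6]), array([251.6,  11.4]), 80.04)
0.142 3 
0.148 0 
0.154 0
```

```bash
python3 - <<'E'
from h import *
d=np.load("top.npz");W=cloud(d);I=d["pixels"].astype(int)
blue=(I[...,2]>100)&(I[...,2]>I[...,0]*2)
m=blue&win(W,.35,.73,-.02,.36,.04,.065);print("box",m.sum(),rect(W[m]))
m=blue&win(W,.35,.73,-.02,.36,-.01,.065);print("boxall",m.sum(),rect(W[m]))
nb=~blue
m=nb&win(W,.35,.73,-.03,.36,.092,.115);print("rails",m.sum(),rect(W[m]))
for a,b in((.4,.54),(.6,.73)):
    k=nb&win(W,a,b,-.03,.36,.092,.115);P=W[k];print("rail",k.sum(),rect(P),np.median(P[:,2]))
m=nb&win(W,.35,.73,-.03,.36,.118,.136);print("bars",m.sum(),rect(W[m]))
for a,b in((-.03,.12),(.2,.36)):
    k=nb&win(W,.35,.73,a,b,.118,.136);P=W[k];print("bar",k.sum(),rect(P),np.median(P[:,2]),np.median(P[:,:2],0))
dark=I.max(-1)<80
m=dark&win(W,.43,.66,-.3,-.08,.08,.12);print("handle",m.sum(),rect(W[m]),np.nanmedian(W[m],0))
m=dark&win(W,.4,.68,-.32,-.05,.008,.03);print("tray",m.sum(),rect(W[m]))
m=(~dark)&win(W,.4,.68,-.32,-.05,.04,.06);print("walls",m.sum(),rect(W[m]))
s=np.load("scene.npz");V=cloud(s);J=s["pixels"].astype(int);dk=J.max(-1)<80
m=dk&win(V,.43,.66,-.3,-.08,.08,.12);print("handle scene",m.sum(),rect(V[m]),np.nanmedian(V[m],0))
E
```

```text
box 365 (array([577.7, 155.1]), array([260.4, 159.9]), 80.15)
boxall 9853 (array([540., 170.]), array([380., 380.]), 0.0)
rails 1770 (array([571.6, 155.8]), array([283.2, 241. ]), 80.26)
rail 880 (array([472.9, 172.6]), array([283. ,  46.1]), 78.48) 0.10197147077006152
rail 887 (array([667.5, 139.9]), array([ 98.6, 276.1]), 3.44) 0.10210828219267776
bars 718 (array([572.4, 164. ]), array([255.1, 216.3]), 80.22)
bar 332 (array([552.3,  47.4]), array([ 18.4, 216.3]), 80.23) 0.12701707805596252 [0.54874269 0.04467348]
bar 386 (array([591.9, 278.1]), array([ 23.5, 214.3]), 80.23) 0.12637659604116658 [0.59258764 0.28076825]
handle 162 (array([ 543.1, -181.3]), array([ 15. , 101.9]), 86.98) [ 0.54058965 -0.18093005  0.10322111]
tray 171 (array([ 544. , -182.4]), array([190.6, 220.2]), 85.98)
walls 456 (array([ 544.7, -182.4]), array([159.2, 163.6]), 87.91)
handle scene 511 (array([ 543.8, -183.5]), array([ 17., 110.]), 88.36) [ 0.54769962 -0.18847928  0.10298576]
```

Measurements agree with the given sizes:
- **Handle:** about (0.544, -0.183), with its top at z ≈ 0.103 as expected. Its yaw is about -3°.
- **Stand:** centre (0.572, 0.156), yaw -9.7°, with rail tops at about 0.101.
- **Bars:** about -110 and +124 mm, so the free slide is about -22 to +36 mm.

Now the approach.

Emit:
arm_command([
  [[0.025,-0.015,0,0,0,0],[0.045,-0.027,0,0,0,0],[0.05,-0.03,0,0,0,0],[0.05,-0.03,0,0,0,0],[0.05,-0.03,0,0,0,0],[0.05,-0.03,0,0,0,0],[0.05,-0.03,0,0,0,0],[0.05,-0.03,0,0,0,0],[0.05,-0.03,0,0,0,0],[0.034,-0.022,0,0,0,0]],
], jaw=0.0918)

```text
clock: 1.35
position: [0.5451, -0.1806, 0.2454]
ee_rot: [-3.097, -0.524, -0.0]
force: [-0.3, -0.4, 0.6]
width: 0.999
gripper_force: 0.0
```

Emit:
arm_command([
  [[0,0,0,0,0,0.128],[0,0,0,0,0,0.128],[0,0,0,0,0,0.128],[0,0,0,0,0,0],[0,0,0,0,0,0]],
])

```text
clock: 1.98
position: [0.5436, -0.1834, 0.2455]
ee_rot: [-3.141, 0.076, 0.001]
force: [0.2, -0.1, -0.7]
width: 1.001
gripper_force: 0.0
```

```bash
cat >> h.py <<'E'
def delta(s,xyz,yaw):
    "tool-frame shift and turn about tool z to reach xyz, tool x at world yaw (deg)"
    T=R.from_rotvec(s["ee_rot"]).as_matrix()
    t=R.from_euler('z',yaw,degrees=True).as_matrix()@np.diag([1,-1,-1])
    return np.round(T.T@(np.array(xyz)-s["position"]),4),np.round(R.from_matrix(T.T@t).as_rotvec(),4)
E
python3 - <<'E'
from h import *
from cell import arm
s=arm.observe();d=arm.get_image("wrist");np.savez("w.npz",**d)
print(s["clock"],s["position"],s["force"],delta(s,[.544,-.1825,.094],-3))
T=R.from_rotvec(s["ee_rot"]).as_matrix();X=d["T_tool_cam"]
W=cloud(d,T@X[:3,:3],T@X[:3,3]+s["position"]);I=d["pixels"].astype(int)
dk=I.max(-1)<80
m=dk&win(W,.43,.66,-.3,-.08,.095,.112);print("handle",m.sum(),rect(W[m]),np.nanmedian(W[m],0))
m=(~dk)&win(W,.4,.68,-.32,-.05,.04,.056);print("walls",m.sum(),rect(W[m]))
m=dk&win(W,.4,.68,-.32,-.05,.01,.025);print("tray",m.sum(),rect(W[m]))
cv2.imwrite("pics/w0.png",d["pixels"][...,::-1])
E
```

```text
1.975 [ 0.54364371 -0.18341293  0.2455396 ] [ 0.24968803 -0.05221288 -0.68904526] (array([ 0.0004, -0.0009,  0.1515]), array([-0.    ,  0.0004,  0.004 ]))
handle 1468 (array([ 543.1, -182.8]), array([ 15.7, 109.9]), 88.03) [ 0.54793847 -0.1826859   0.1027295 ]
walls 2570 (array([ 543.9, -183.1]), array([159.4, 159.2]), 87.98)
tray 1953 (array([ 543.2, -181.1]), array([196.1, 221.3]), 85.88)
```

View pics/w0.png

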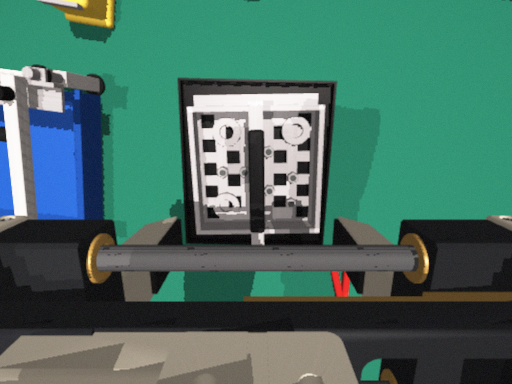

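The wrist view shows the handle at pixel (257,180), three washers at (230,132), (295,130) and (228,205), and six nuts around (270,175). The sieve centre is (0.5435, -0.183) at yaw -2°. The tray centre is (0.543, -0.181) at yaw -4°. Now I'll descend and grip.

Emit:
arm_command([
  [[0,0,0.02,0,0,-0.014],[0,0,0.03,0,0,0],[0,0,0.03,0,0,0],[0,0,0.03,0,0,0],[0,0,0.025,0,0,0],[0,-0.0005,0.0165,0,0,0],[0,0,0,0,0,0]],
])

```text
clock: 2.9
position: [0.5432, -0.1828, 0.0933]
ee_rot: [-3.141, 0.058, 0.003]
force: [0.3, 0.1, 0.1]
width: 1.002
gripper_force: 0.0
```

Emit:
arm_command([
  [[0,0,0,0,0,0],[0,0,0,0,0,0],[0,0,0,0,0,0],[0,0,0,0,0,0],[0,0,0,0,0,0],[0,0,0,0,0,0]],
], jaw=0, newtons=45)

```text
clock: 3.65
position: [0.5438, -0.183, 0.0943]
ee_rot: [3.141, -0.059, 0.0]
force: [-0.3, 0.3, -0.1]
width: 0.396
gripper_force: 0.0
```

Emit:
arm_command([
  [[0,0,0,0,0,0],[0,0,0,0,0,0],[0,0,0,0,0,0],[0,0,0,0,0,0],[0,0,0,0,0,0]],
])

```text
clock: 4.28
position: [0.5438, -0.1829, 0.0942]
ee_rot: [-3.141, 0.058, 0.0]
force: [-0.1, 0.9, -0.9]
width: 0.166
gripper_force: 45.0
```

Emit:
arm_command([
  [[0,0,-0.002,0,0,0],[0,0,-0.006,0,0,0],[0,0,-0.012,0,0,0],[0,0,-0.015,0,0,0],[0,0,-0.015,0,0,0],[0,0,-0.012,0,0,0],[0,0,-0.006,0,0,0],[0,0,-0.002,0,0,0],[0,0,0,0,0,0]],
])

```text
clock: 5.4
position: [0.5436, -0.1829, 0.164]
ee_rot: [-3.141, 0.058, 0.001]
force: [0.2, 0.4, -6.4]
width: 0.17
gripper_force: 45.0
```

Emit:
arm_command([
  [[0,0,-0.003,0,0,0],[0,0,-0.009,0,0,0],[0,0,-0.015,0,0,0],[0,0,-0.018,0,0,0],[0,0,-0.018,0,0,0],[0,0,-0.014,0,0,0],[0,0,-0.008,0,0,0],[0,0,-0.003,0,0,0],[0,0,0,0,0,0]],
])

```text
clock: 6.52
position: [0.5436, -0.1829, 0.252]
ee_rot: [-3.141, 0.059, 0.001]
force: [-0.8, 0.9, -5.9]
width: 0.171
gripper_force: 45.0
```

Emit:
arm_command([
  [[0.0002,-0.004,0,0,0,0],[0.0005,-0.011,0,0,0,0],[0.0008,-0.018,0,0,0,0],[0.0012,-0.025,0,0,0,0],[0.0014,-0.03,0,0,0,0],[0.0016,-0.033,0,0,0,0],[0.0017,-0.035,0,0,0,0],[0.0017,-0.035,0,0,0,0],[0.0017,-0.035,0,0,0,0],[0.0016,-0.033,0,0,0,0]],
])

```text
clock: 7.78
position: [0.5653, 0.0784, 0.2523]
ee_rot: [-3.14, 0.056, 0.0]
force: [-0.3, -0.5, -6.1]
width: 0.169
gripper_force: 45.0
```

Emit:
arm_command([
  [[0.0013,-0.028,0,0,0,0],[0.0011,-0.023,0,0,0,0],[0.0009,-0.018,0,0,0,0],[0.0006,-0.011,0,0,0,0],[0.0003,-0.006,0,0,0,0],[0,-0.002,0,0,0,0.01],[0,0,0,0,0,0.03],[0,0,0,0,0,0.045],[0,0,0,0,0,0.035],[0,0,0,0,0,0.015]],
])

```text
clock: 9.02
position: [0.5734, 0.1627, 0.2522]
ee_rot: [3.129, -0.273, 0.0]
force: [0.5, -0.5, -6.3]
width: 0.169
gripper_force: 45.0
```

```bash
python3 - <<'E'
from h import *
from cell import arm
s=arm.observe();d=arm.get_image("top");np.savez("top2.npz",**d)
print(s["clock"],s["position"],s["force"],s["gripper_force"],delta(s,[.573,.163,.2],-9.74))
d2=arm.get_image("scene");cv2.imwrite("pics/c.png",np.hstack([d["pixels"][110:270,120:300],d2["pixels"][50:210,200:400]])[...,::-1].repeat(2,0).repeat(2,1))
E
```

```text
9.025 [0.57338084 0.16274395 0.25224549] [ 0.54981022 -0.48264208 -6.3489252 ] 44.99399185180664 (array([-0.0004, -0.0002,  0.0522]), array([ 0.0002, -0.0001, -0.0041]))
```

View pics/c.png

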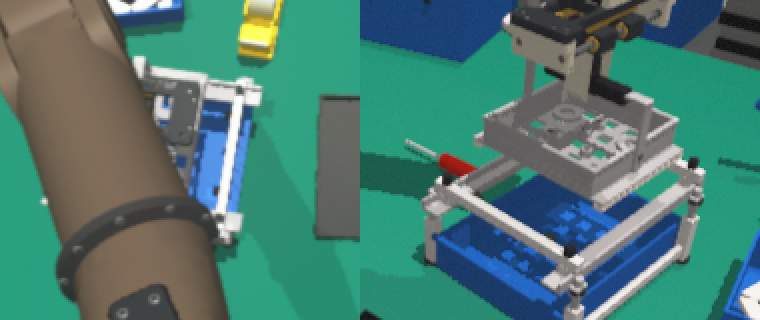

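The pictures show the sieve level above the stand between the bars. Lowering now.

Emit:
arm_command([
  [[0,0,0.004,0,0,-0.004],[0,0,0.01,0,0,0],[0,0,0.012,0,0,0],[0,0,0.012,0,0,0],[0,0,0.007,0,0,0],[0,0,0.003,0,0,0],[0,0,0.001,0,0,0],[0,0,0,0,0,0]],
])

```text
clock: 10.12
position: [0.5735, 0.1633, 0.2035]
ee_rot: [-3.13, 0.264, -0.001]
force: [0.3, 0.7, -6.0]
width: 0.17
gripper_force: 45.0
```

Emit:
arm_command([
  [[0,0,0.0015,0,0,0],[0,0,0.0015,0,0,0],[0,0,0.0015,0,0,0],[0,0,0.0015,0,0,0],[0,0,0.001,0,0,0],[0,0,0,0,0,0]],
])

```text
clock: 10.88
position: [0.5733, 0.1631, 0.1961]
ee_rot: [3.13, -0.264, -0.0]
force: [0.3, 0.1, -6.3]
width: 0.174
gripper_force: 45.0
```

Emit:
arm_command([
  [[0,0,0.001,0,0,0],[0,0,0.001,0,0,0],[0,0,0.001,0,0,0],[0,0,0,0,0,0]],
])

```text
clock: 11.38
position: [0.5733, 0.1631, 0.1931]
ee_rot: [3.13, -0.264, -0.0]
force: [0.1, 0.3, -6.0]
width: 0.172
gripper_force: 45.0
```

Emit:
arm_command([
  [[0,0,0.001,0,0,0],[0,0,0.001,0,0,0],[0,0,0,0,0,0]],
])

```text
clock: 11.75
position: [0.5733, 0.1632, 0.1912]
ee_rot: [-3.13, 0.264, -0.0]
force: [-1.0, 0.3, -5.4]
width: 0.172
gripper_force: 45.0
```

Emit:
arm_command([
  [[0,0,0.001,0,0,0],[0,0,0,0,0,0]],
])

```text
clock: 12.0
position: [0.5735, 0.1632, 0.1905]
ee_rot: [-3.13, 0.264, -0.001]
force: [-1.0, 0.5, -1.3]
width: 0.171
gripper_force: 45.0
```

The sieve bears on the rails at about 5 N, with the rail top at about 0.100 as measured. I'll hold briefly, then start with a modest shake.

Emit:
arm_command([
  [[0,0,0,0,0,0],[0,0,0,0,0,0],[0,0,0,0,0,0],[0,-0.012,0,0,0,0],[0,0.024,0,0,0,0],[0,-0.024,0,0,0,0],[0,0.024,0,0,0,0],[0,-0.024,0,0,0,0],[0,0.012,0,0,0,0],[0,0,0,0,0,0]],
])

```text
clock: 13.25
position: [0.5734, 0.1624, 0.1903]
ee_rot: [3.13, -0.265, 0.0]
force: [0.6, -0.9, 0.2]
width: 0.165
gripper_force: 45.0
```

```bash
cat > look.py <<'E'
import sys
from h import *
from cell import arm
n=sys.argv[1]
s=arm.observe();d2=arm.get_image("scene");print(s["clock"],np.round(s["position"],4),np.round(s["force"],1),s["width"],delta(s,[.573,.163,.1905],-9.74))
np.savez("sc.npz",**d2)
cv2.imwrite(f"pics/{n}.png",cv2.resize(d2["pixels"][75:235,220:380,::-1],None,fx=3.7,fy=3.7,interpolation=cv2.INTER_CUBIC))
E
python3 look.py s1
```

```text
13.25 [0.5734 0.1624 0.1903] [ 0.6 -0.9  0.2] 0.16536637138547614 (array([-0.0005, -0.0005, -0.0002]), array([ 0.0006, -0.0002,  0.0008]))
```

View pics/s1.png

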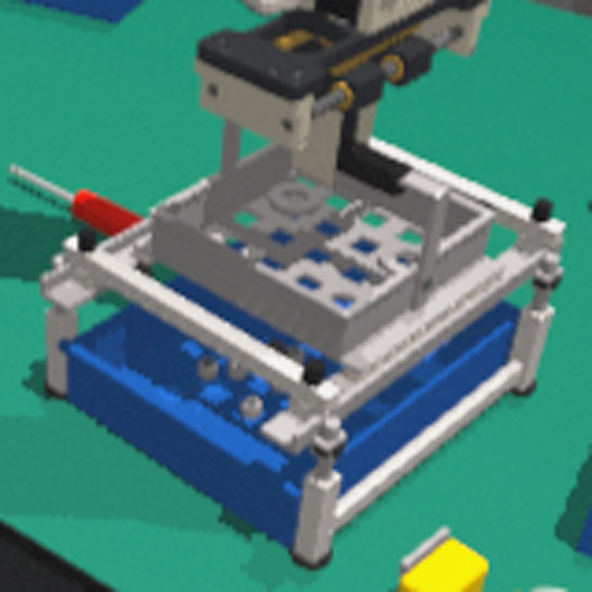

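At least four nuts lie in the box, around (207,367), (237,368), (252,407) and (285,355). I'll shake again a bit wider, still inside the bumpers.

Emit:
arm_command([
  [[0,-0.015,0,0,0,0],[0,0.03,0,0,0,0],[0,-0.03,0,0,0,0],[0,0.03,0,0,0,0],[0,-0.03,0,0,0,0],[0,0.03,0,0,0,0],[0,-0.03,0,0,0,0],[0,0.015,0,0,0,0],[0,0,0,0,0,0]],
])

```text
clock: 14.42
position: [0.5734, 0.163, 0.1902]
ee_rot: [3.13, -0.265, -0.0]
force: [-1.2, -1.8, 0.3]
width: 0.17
gripper_force: 45.0
```

Emit:
arm_command([
  [[0,-0.018,0,0,0,0],[0,0.036,0,0,0,0],[0,-0.036,0,0,0,0],[0,0.036,0,0,0,0],[0,-0.036,0,0,0,0],[0,0.036,0,0,0,0],[0,-0.036,0,0,0,0],[0,0.018,0,0,0,0],[0,0,0,0,0,0]],
])

```text
clock: 15.55
position: [0.5733, 0.163, 0.1902]
ee_rot: [3.13, -0.265, -0.0]
force: [-0.4, -1.8, 0.6]
width: 0.174
gripper_force: 45.0
```

```bash
python3 look.py s2
```

```text
15.55 [0.5733 0.163  0.1902] [-0.4 -1.8  0.6] 0.1736795164978264 (array([-0.0003,  0.0001, -0.0003]), array([0.0005, 0.0001, 0.0011]))
```

View pics/s2.png

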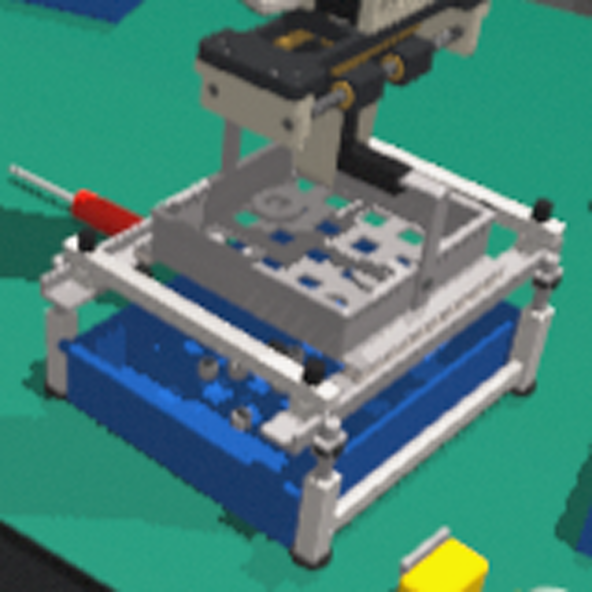

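Five look likely to be down. I'll shake once more, then check with the wrist camera.

Emit:
arm_command([
  [[0.003,-0.02,0,0,0,0],[-0.006,0.04,0,0,0,0],[0.006,-0.04,0,0,0,0],[-0.006,0.04,0,0,0,0],[0.006,-0.04,0,0,0,0],[-0.006,0.04,0,0,0,0],[0.006,-0.04,0,0,0,0],[-0.003,0.02,0,0,0,0],[0,0,0,0,0,0],[0,0,0,0,0,0]],
])

```text
clock: 16.85
position: [0.5734, 0.1634, 0.1902]
ee_rot: [3.13, -0.265, -0.0]
force: [-0.5, -1.0, 1.0]
width: 0.169
gripper_force: 45.0
```

```bash
python3 look.py s3; python3 - <<'E'
from h import *
from cell import arm
w=arm.get_image("wrist")["pixels"]; s=np.load("sc.npz")["pixels"]
a=cv2.resize(w[40:250,150:380],(438,400),interpolation=cv2.INTER_CUBIC)
b=cv2.resize(s[150:200,235:310],(362,241),interpolation=cv2.INTER_CUBIC)
c=np.zeros((400,800,3),np.uint8);c[:,:438]=a;c[:241,438:]=b
cv2.imwrite("pics/k1.png",c[...,::-1])
E
```

```text
16.85 [0.5734 0.1634 0.1902] [-0.5 -1.   1. ] 0.1692433339432964 (array([-0.0004,  0.0005, -0.0003]), array([ 0.0002, -0.    ,  0.0013]))
```

View pics/k1.png

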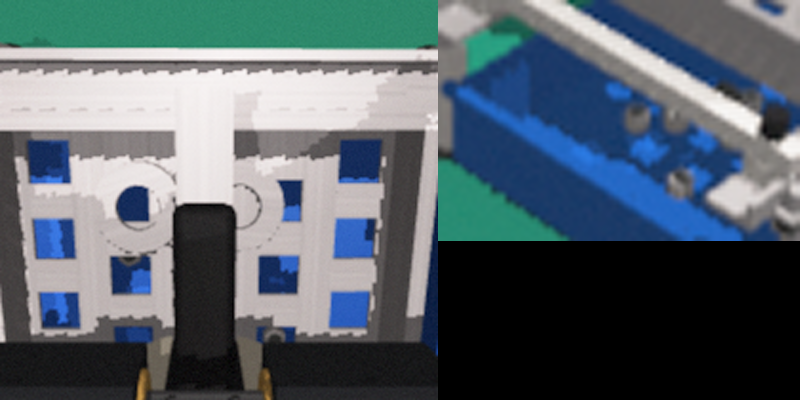

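Five nuts are visible in the box in the right-hand crop, at about (637,118), (675,115), (682,182), (735,95) and (757,100). The wrist camera sees two washers and only the far half of the floor. I'll keep shaking, with varied strokes.

Emit:
arm_command([
  [[0.004,-0.021,0,0,0,0],[0,0.042,0,0,0,0],[-0.004,-0.042,0,0,0,0],[-0.004,0.042,0,0,0,0],[0,-0.042,0,0,0,0],[0.004,0.042,0,0,0,0],[0.004,-0.042,0,0,0,0],[-0.004,0.042,0,0,0,0],[-0.004,-0.042,0,0,0,0],[0.004,0.021,0,0,0,0]],
])

```text
clock: 18.2
position: [0.573, 0.1707, 0.1906]
ee_rot: [-3.126, 0.251, -0.001]
force: [0.4, 0.9, 0.0]
width: 0.172
gripper_force: 45.0
```

Emit:
arm_command([
  [[0,-0.021,0,0,0,0],[0,0,0,0,0,0],[0,0.042,0,0,0,0],[0,0,0,0,0,0],[0,-0.042,0,0,0,0],[0,0,0,0,0,0],[0,0.042,0,0,0,0],[0,0,0,0,0,0],[0,-0.021,0,0,0,0],[0,0,0,0,0,0]],
])

```text
clock: 19.45
position: [0.5732, 0.1661, 0.1903]
ee_rot: [-3.129, 0.259, -0.0]
force: [-0.3, 2.1, 0.4]
width: 0.167
gripper_force: 45.0
```

```bash
python3 look.py s4; python3 - <<'E'
from h import *
from cell import arm
s=np.load("sc.npz");I=s["pixels"]
W=cloud(s)
# stand-frame coords; non-blue pixels lying inside box volume
c,sn=np.cos(np.radians(-9.74)),np.sin(np.radians(-9.74))
D=W-[.5718,.156,0];x=D[...,0]*c+D[...,1]*sn;y=-D[...,0]*sn+D[...,1]*c
J=I.astype(int);sat=J.max(-1)-J.min(-1)
m=((abs(x)<.094)&(abs(y)<.119)&(W[...,2]<.03)&(sat<60)).astype(np.uint8)
n,l,st,ce=cv2.connectedComponentsWithStats(m)
for i in range(1,n):
    k=l==i
    if st[i,4]>3: print(st[i,4],np.round(ce[i]),np.round([np.median(x[k])*1000,np.median(y[k])*1000,np.median(W[k][:,2])*1000]))
a=cv2.resize(I[95:160,255:355],(800,520),interpolation=cv2.INTER_CUBIC)
b=cv2.resize(I[150:200,235:310],(362,241),interpolation=cv2.INTER_CUBIC)
cv2.imwrite("pics/k2.png",np.vstack([cv2.resize(a,(560,364)),np.pad(b[:236],((0,0),(0,198),(0,0)))])[...,::-1])
E
```

```text
19.45 [0.5732 0.1661 0.1903] [-0.3  2.1  0.4] 0.16704353586781417 (array([ 0.0003,  0.0031, -0.0002]), array([-0.0021, -0.    ,  0.005 ]))
5 [304. 149.] [-75. 109.   6.]
5 [313. 155.] [-40. 106.   5.]
20 [293. 161.] [-56.  43.   6.]
48 [275. 172.] [-52. -37.   7.]
21 [300. 170.] [-15.  17.  14.]
29 [283. 175.] [-34. -25.   8.]
8 [311. 172.] [ 5. 43.  5.]
12 [325. 178.] [48. 46.  6.]
14 [294. 180.] [ -4. -17.   5.]
32 [285. 188.] [  3. -63.  12.]
9 [314. 187.] [48. -1.  5.]
16 [302. 198.] [ 50. -55.   6.]
```

View pics/k2.png

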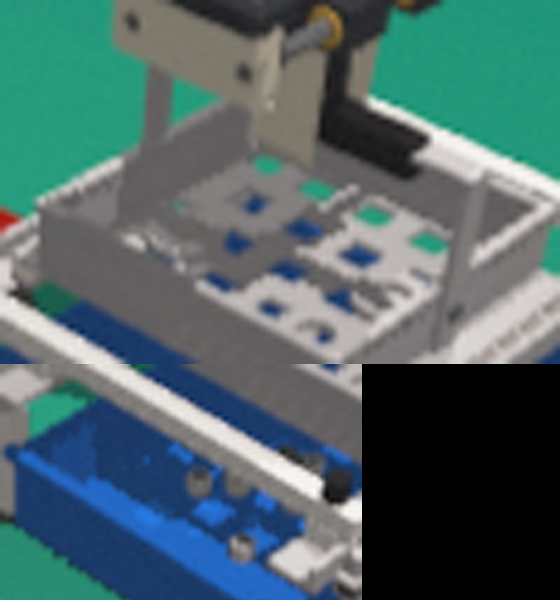

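The floor is hard to read by eye here, so I'll average depth frames and look for things standing 10 mm proud of it, both in the sieve and in the box.

```bash
cat > cnt.py <<'E'
from h import *
from cell import arm
def avg(n,k=8):
    L=[arm.get_image(n) for _ in range(k)];d=dict(L[0]);z=np.stack([i["z_map"] for i in L]);z=np.where(z==0,np.nan,z)
    d["z_map"]=np.nan_to_num(np.nanmedian(z,0));return d
def blobs(D,m,t):
    n,l,st,ce=cv2.connectedComponentsWithStats(m.astype(np.uint8))
    for i in range(1,n):
        k=l==i
        if st[i,4]>5: print(t,st[i,4],np.round(ce[i]),"xy mm",np.round(np.median(D[k],0)[:2]*1000),"h",np.round(np.percentile(D[k][:,2],[20,50,90])*1000,1))
if __name__=="__main__":
    s=arm.observe();d=avg("scene");np.savez("av.npz",**d);W=cloud(d)
    M=R.from_euler('z',-9.6,degrees=True).as_matrix()
    Db=(W-[.5718,.156,0])@M
    blobs(Db,(abs(Db[...,0])<.093)&(abs(Db[...,1])<.118)&(Db[...,2]>.0085)&(Db[...,2]<.03),"box")
    Ds=(W-s["position"]+[0,0,.079])@M   # z from sieve floor
    ins=(abs(Ds[...,0])<.073)&(abs(Ds[...,1])<.073)
    f=Ds[ins&(abs(Ds[...,2])<.004)][:,2];print("floor",np.median(f),f.std())
    z=Ds[...,2]-np.median(f)
    blobs(Ds,ins&(z>.003)&(z<.02),"sieve")
E
python3 cnt.py
```

```text
box 18 [300. 170.] xy mm [-14.  17.] h [13.2 14.7 15.5]
box 22 [276. 174.] xy mm [-49. -39.] h [11.8 14.7 15.6]
box 16 [284. 174.] xy mm [-34. -25.] h [ 9.6 13.8 15.4]
box 24 [285. 187.] xy mm [  3. -63.] h [12.2 15.3 15.9]
floor 0.0010099204569860715 0.000844227840988092
sieve 84 [287. 136.] xy mm [-45. -19.] h [5.5 6.  6.5]
sieve 54 [322. 147.] xy mm [40.  8.] h [5.6 6.  6.3]
sieve 45 [311. 152.] xy mm [ 36. -29.] h [5.7 6.  6.5]
```

```bash
cat > cntw.py <<'E'
from cnt import *
s=arm.observe();M=R.from_euler('z',-9.6,degrees=True).as_matrix()
for n in("wrist","top"):
    d=avg(n,6)
    if n=="wrist":
        T=R.from_rotvec(s["ee_rot"]).as_matrix();X=d["T_tool_cam"];W=cloud(d,T@X[:3,:3],T@X[:3,3]+s["position"])
    else: W=cloud(d)
    Db=(W-[.5718,.156,0])@M
    blobs(Db,(abs(Db[...,0])<.093)&(abs(Db[...,1])<.118)&(Db[...,2]>.0085)&(Db[...,2]<.03),n+" box")
    Ds=(W-s["position"]+[0,0,.079])@M
    ins=(abs(Ds[...,0])<.073)&(abs(Ds[...,1])<.073)
    f=Ds[ins&(abs(Ds[...,2])<.005)][:,2];z=Ds[...,2]-np.median(f)
    print("floor",np.median(f),f.std(),"seen floor x,y range",np.round(np.percentile(Ds[ins&(abs(z)<.003)][:,:2],[1,99],0),3).tolist())
    blobs(Ds,ins&(z>.003)&(z<.02),n+" sieve")
E
python3 cntw.py
```

```text
wrist box 48 [218. 176.] xy mm [ 2. 53.] h [13.3 13.8 14.2]
wrist box 78 [294. 215.] xy mm [-46. -37.] h [13.1 13.8 14.4]
floor -0.00023182341927018013 0.0017202233712972042 seen floor x,y range [[-0.013, -0.072], [0.072, 0.072]]
wrist sieve 631 [231. 143.] xy mm [49. 20.] h [4.4 4.7 5.1]
wrist sieve 1341 [305. 153.] xy mm [ 42. -36.] h [4.5 4.7 5.1]
top box 9 [220. 189.] xy mm [  3. -62.] h [12.9 14.1 14.9]
floor 0.0006083498844912799 0.00212998173195552 seen floor x,y range [[-0.039, -0.067], [0.073, 0.004]]
top sieve 41 [204. 169.] xy mm [ 37. -26.] h [4.3 4.8 5.9]cnt.py:5: RuntimeWarning: All-NaN slice encountered
  d["z_map"]=np.nan_to_num(np.nanmedian(z,0));return d
```

Five distinct nuts are confirmed in the box, at stand xy (-14,17), (-49,-39), (-34,-25), (3,-63) and (2,53) mm. All three washers are in the sieve. The sixth nut is unaccounted for, so I'll shake more.

Emit:
arm_command([
  [[-0.003,-0.017,0,0,0,0.005],[0,0.04,0,0,0,0],[0,-0.04,0,0,0,0],[0.006,0.04,0,0,0,0],[0,-0.04,0,0,0,0],[0,0.04,0,0,0,0],[-0.006,-0.04,0,0,0,0],[0,0.04,0,0,0,0],[0,-0.04,0,0,0,0],[0.003,0.02,0,0,0,0]],
])

```text
clock: 21.75
position: [0.5725, 0.1668, 0.1905]
ee_rot: [-3.126, 0.26, -0.001]
force: [-1.2, 1.3, 0.7]
width: 0.173
gripper_force: 45.0
```

Emit:
arm_command([
  [[0.003,-0.02,0,0,0,0],[-0.006,0.04,0,0,0,0],[0.006,-0.04,0,0,0,0],[-0.006,0.04,0,0,0,0],[0,-0.02,0,0,0,0],[0.006,-0.02,0,0,0,0],[-0.006,0.04,0,0,0,0],[0.006,-0.04,0,0,0,0],[-0.003,0.02,0,0,0,0],[0,0,0,0,0,0]],
])

```text
clock: 23.0
position: [0.5729, 0.1606, 0.1901]
ee_rot: [3.13, -0.271, -0.0]
force: [-1.2, -0.5, 1.7]
width: 0.168
gripper_force: 45.0
```

```bash
python3 cnt.py; python3 cntw.py 2>/dev/null; python3 look.py s5
```

```text
box 18 [300. 170.] xy mm [-15.  17.] h [13.2 14.8 15.7]
box 21 [276. 173.] xy mm [-49. -38.] h [12.2 14.8 15.4]
box 15 [284. 174.] xy mm [-34. -25.] h [10.1 13.7 15.4]
box 25 [285. 187.] xy mm [  3. -63.] h [11.5 14.7 15.9]
floor 0.0011073212650262315 0.000886690895627897
sieve 81 [296. 131.] xy mm [-49.  21.] h [5.7 6.  6.5]
sieve 76 [326. 143.] xy mm [36. 31.] h [5.6 5.9 6.4]
sieve 93 [313. 150.] xy mm [ 34. -15.] h [5.5 6.  6.5]
wrist box 78 [292. 215.] xy mm [-46. -36.] h [12.9 13.8 14.3]
floor -0.00022996282086439057 0.0017407830536292654 seen floor x,y range [[-0.013, -0.072], [0.073, 0.072]]
wrist sieve 1334 [215. 155.] xy mm [40. 32.] h [4.4 4.7 5.1]
wrist sieve 694 [285. 160.] xy mm [ 36. -22.] h [4.5 4.8 5.1]
top box 6 [220. 190.] xy mm [  1. -63.] h [14.  14.7 15.7]
floor 0.0001582079848910095 0.0020754731896036214 seen floor x,y range [[-0.021, -0.068], [0.073, -0.004]]
top sieve 30 [204. 169.] xy mm [ 39. -24.] h [4.2 4.7 6. ]
24.0 [0.5727 0.1603 0.1902] [-0.2  1.9  0.4] 0.16920168619603068 (array([-0.0002, -0.0027, -0.0003]), array([-0.0001, -0.    , -0.0032]))
```

No nut is visible in the sieve. I'll lift the sieve over the box so the scene camera sees the whole box floor.

Emit:
arm_command([
  [[0,0,-0.003,0,0,-0.003],[0,-0.003,-0.009,0,0,0],[0,0,-0.015,0,0,0],[0,0,-0.018,0,0,0],[0,0,-0.018,0,0,0],[0,0,-0.016,0,0,0],[0,0,-0.009,0,0,0],[0,0,-0.003,0,0,0],[0,0,0,0,0,0]],
])

```text
clock: 25.18
position: [0.5731, 0.1631, 0.2809]
ee_rot: [3.13, -0.267, -0.001]
force: [0.0, 0.7, -6.0]
width: 0.171
gripper_force: 45.0
```

```bash
python3 cnt.py; python3 cntw.py 2>/dev/null; python3 look.py s6
```

```text
box 22 [313. 168.] xy mm [ 5. 50.] h [10.5 14.4 15.5]
box 16 [300. 170.] xy mm [-14.  16.] h [14.3 15.  15.7]
box 21 [276. 173.] xy mm [-49. -39.] h [12.2 15.  15.5]
box 17 [284. 174.] xy mm [-34. -25.] h [11.  14.2 15.4]
box 24 [285. 187.] xy mm [  3. -62.] h [12.1 15.  15.5]
floor 0.0007434619335133091 0.0009767551255852247
sieve 79 [299.  98.] xy mm [-48.  19.] h [5.4 5.7 6.1]
sieve 66 [331. 109.] xy mm [34. 31.] h [5.3 5.6 6. ]
sieve 89 [318. 116.] xy mm [ 32. -14.] h [5.2 5.6 6.1]
wrist box 6 [287. 192.] xy mm [-43. -38.] h [11.1 12.6 14. ]
floor -0.00026712874812694076 0.001769144704169138 seen floor x,y range [[-0.013, -0.072], [0.072, 0.072]]
wrist sieve 1332 [215. 154.] xy mm [40. 32.] h [4.4 4.6 5. ]
wrist sieve 684 [285. 160.] xy mm [ 36. -22.] h [4.4 4.7 5.1]
top box 15 [220. 189.] xy mm [  3. -60.] h [13.8 14.3 15.1]
floor 0.0002472100826331619 0.0018649727727869077 seen floor x,y range [[-0.048, -0.068], [0.072, -0.013]]
top sieve 50 [197. 161.] xy mm [ 37. -22.] h [4.6 5.1 6.1]
26.175 [0.5732 0.1632 0.2812] [ 1.2  0.3 -6.6] 0.16993381636962993 (array([-0.0001,  0.0002,  0.0907]), array([ 0.    ,  0.0001, -0.0003]))
```

View pics/s6.png

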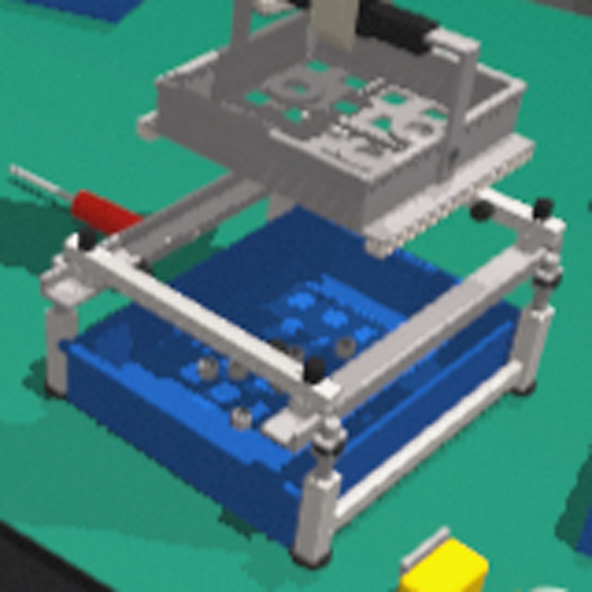

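The box view shows five nuts, at (207,367), (237,368), (242,415), (297,351) and (345,347). The dark dot at (278,345) is a bumper. Part of the sieve's near strip is hidden by its wall, so I'll turn the sieve 90° up here to expose it.

Emit:
arm_command([
  [[0,0,0,0,0,0.06],[0,0,0,0,0,0.14],[0,0,0,0,0,0.18],[0,0,0,0,0,0.18],[0,0,0,0,0,0.18],[0,0,0,0,0,0.18],[0,0,0,0,0,0.18],[0,0,0,0,0,0.14],[0,0,0,0,0,0.06],[0,0,0,0,0,0]],
])

```text
clock: 27.48
position: [0.5711, 0.1612, 0.2703]
ee_rot: [2.507, -1.854, -0.026]
force: [-0.2, -0.7, -6.3]
width: 0.171
gripper_force: 45.0
```

```bash
python3 - <<'E'
from cnt import *
s=arm.observe();T=R.from_rotvec(s["ee_rot"]).as_matrix();yaw=np.degrees(np.arctan2(T[1,0],T[0,0]));print(s["clock"],yaw,s["position"],s["joints"][6])
M=R.from_euler('z',yaw,degrees=True).as_matrix();Mb=R.from_euler('z',-9.7,degrees=True).as_matrix()
for n in("scene","wrist","top"):
    d=avg(n,5)
    if n=="wrist": X=d["T_tool_cam"];W=cloud(d,T@X[:3,:3],T@X[:3,3]+s["position"])
    else: W=cloud(d)
    if n=="scene": cv2.imwrite("pics/r.png",cv2.resize(d["pixels"][55:215,220:380,::-1],None,fx=3.7,fy=3.7,interpolation=cv2.INTER_CUBIC))
    Ds=(W-s["position"]+[0,0,.079])@M
    ins=(abs(Ds[...,0])<.074)&(abs(Ds[...,1])<.074);f=Ds[ins&(abs(Ds[...,2])<.005)][:,2];z=Ds[...,2]-np.median(f)
    blobs(Ds,ins&(z>.003)&(z<.02),n+" sieve")
    k=ins&(z>-.004)&(z<.02);H,_,_=np.histogram2d(Ds[k][:,0],Ds[k][:,1],bins=10,range=[[-.075,.075]]*2);print(H.astype(int))
    Db=(W-[.5718,.156,0])@Mb
    blobs(Db,(abs(Db[...,0])<.093)&(abs(Db[...,1])<.118)&(Db[...,2]>.0085)&(Db[...,2]<.03),n+" box")
E
```

```text
27.475 -72.97878791144234 [0.57105718 0.16116582 0.27026173] -2.730215958912583
scene sieve 13 [293.  92.] xy mm [-74. -55.] h [ 7.8 10.8 16.4]
scene sieve 80 [320. 104.] xy mm [-44.  17.] h [5.1 5.6 6.2]
scene sieve 9 [297. 115.] xy mm [ 23. -24.] h [6.7 7.  7.3]
[[20 26 22  0 14 12 11 19 20 10]
 [10 19 14  1  9 22 24 19 14  7]
 [14 17 11  3  9 26 28 22 15  9]
 [ 9 18 17  4  5 19 20 21 18  8]
 [15 19 12  5  8 21 12 16 17 10]
 [ 8 22 20  8  3 19 18 22 14  7]
 [ 4  2  0  9  1  2  5  5  3  3]
 [ 0  0  0  0  0  0  0  0  0  0]
 [ 0  0  0  0  0  0  0  0  0  0]
 [ 0  0  0  0  0  0  0  0  0  0]]
scene box 21 [313. 168.] xy mm [ 5. 50.] h [11.7 14.5 15.4]
scene box 16 [300. 170.] xy mm [-14.  17.] h [14.3 15.4 16.1]
scene box 21 [276. 173.] xy mm [-48. -38.] h [11.8 14.9 15.9]
scene box 16 [284. 174.] xy mm [-34. -25.] h [11.8 13.8 15.5]
scene box 24 [285. 187.] xy mm [  3. -63.] h [12.6 14.9 15.7]
wrist sieve 955 [155. 162.] xy mm [36. 72.] h [ 6.7 12.  18.6]
wrist sieve 1146 [217. 154.] xy mm [41. 27.] h [3.5 3.8 4.4]
wrist sieve 689 [286. 160.] xy mm [ 36. -25.] h [5.  5.4 5.8]
[[  0   0 
[... 573 characters left out ...]
. 34.] h [4.4 4.5 5.4]
top sieve 89 [203. 176.] xy mm [ 38. -17.] h [5.1 5.8 7.1]
top sieve 36 [164. 194.] xy mm [-73. -30.] h [ 7.3 11.8 19.3]
[[ 9 27 31 34 24 23  2 14  0  0]
 [ 7  0  0 10  7  1  0  4  0  0]
 [ 8  0  0  8 11  0  0  0  0  0]
 [ 7  0  0 13 14  0  0  0  0  0]
 [ 9  0  0 11 16  0  0  0  0  0]
 [ 5  1  0  2  3  0  0  0  0  0]
 [10  4 10 18 16  3  0 11  9  2]
 [ 3 23 27 28 28 18  0 23 15 22]
 [11 29 12 27 23 24  1 24 23 25]
 [ 2 22 29 27 13 19  2 23 15 17]]
top box 15 [220. 189.] xy mm [  2. -60.] h [12.7 13.8 15.6]
top box 15 [209. 204.] xy mm [-48. -36.] h [12.3 13.3 15.9]cnt.py:5: RuntimeWarning: All-NaN slice encountered
  d["z_map"]=np.nan_to_num(np.nanmedian(z,0));return d
```

Joint 7 is right at its limit, so I'll back off. First a check of which parts of the box floor remain unseen.

```bash
python3 - <<'E' 2>/dev/null
from cnt import *
s=arm.observe();print(s["clock"],delta(s,[.573,.163,.281],-9.74))
Mb=R.from_euler('z',-9.7,degrees=True).as_matrix();H=0
for n in("scene","top"):
    d=avg(n,3);W=cloud(d);Db=(W-[.5718,.156,0])@Mb
    k=(Db[...,2]<.02)&(Db[...,2]>-.01)
    h,_,_=np.histogram2d(Db[k][:,0],Db[k][:,1],bins=[12,15],range=[[-.096,.096],[-.12,.12]]);H=H+h
    if n=="scene":
        for r in (165,168,171): print([ (u,*np.round(Db[r,u]*1000).astype(int)) for u in (292,295,297,299,301,303)])
print(H.astype(int))
E
```

```text
28.225 (array([-0.0024, -0.0023, -0.0103]), array([ 0.0242,  0.016 , -1.1058]))
[(292, np.int64(-49), np.int64(28), np.int64(5)), (295, np.int64(-43), np.int64(34), np.int64(5)), (297, np.int64(-39), np.int64(38), np.int64(6)), (299, np.int64(-36), np.int64(43), np.int64(5)), (301, np.int64(-32), np.int64(46), np.int64(5)), (303, np.int64(-28), np.int64(49), np.int64(6))]
[(292, np.int64(52), np.int64(-110), np.int64(129)), (295, np.int64(56), np.int64(-104), np.int64(128)), (297, np.int64(57), np.int64(-99), np.int64(126)), (299, np.int64(-20), np.int64(20), np.int64(16)), (301, np.int64(-23), np.int64(35), np.int64(6)), (303, np.int64(-21), np.int64(41), np.int64(4))]
[(292, np.int64(58), np.int64(-117), np.int64(128)), (295, np.int64(63), np.int64(-114), np.int64(129)), (297, np.int64(66), np.int64(-111), np.int64(129)), (299, np.int64(-13), np.int64(13), np.int64(14)), (301, np.int64(-9), np.int64(16), np.int64(15)), (303, np.int64(83), np.int64(-113), np.int64(140))]
[[ 0  0 11 23 22 21 18  0  5 19 15 20 18 19 21]
 [ 7  5 21 35 36 33 29 12 16 27 22 21 28 19 20]
 [11 11 38 49 57 40 42 21 16 25 29 21 26 19 21]
 [13  3 33 50 56 53 16  3  7 19 20 22 19 19 23]
 [11 11 36 48 38 34 29  5  9  7 22 21 19 21 21]
 [12  7 24 29 21 32 26  0 10 10 22 11 20 26 35]
 [12  3 12 50 26 19 15  0  1 14 30 18 23 18 26]
 [12 12 15 26  0 14 10  0  0  1  4  0  0  0  0]
 [12 13 30 29  2  1  1  9  2  3  4  2  1  3  2]
 [11 10 36 32 14  9 26 28 28 25 23 23 24 21 26]
 [12  7 23 19  0  8 12  2  2  1  1  3  1  2  4]
 [13  8 28 32  4  0  0  0  4  0  0  0  0  0  0]]
```

The hidden strip of the box is at x ≈ 16–45 mm, behind the rail. The unaccounted nut started above it, at sieve (21,-14). The whole sieve floor has been seen without a nut, so it is almost certainly in that strip. I'll turn back level, return to the tray, and confirm from the top once the arm is out of the way.

Emit:
arm_command([
  [[0,0,-0.005,0.0012,0.0008,-0.06],[0,0,-0.005,0.0024,0.0016,-0.12],[0,0,0,0.0034,0.0022,-0.169],[0,0,0,0.0034,0.0022,-0.169],[0,0,0,0.0034,0.0022,-0.169],[0,0,0,0.0034,0.0022,-0.169],[0,0,0,0.0034,0.0022,-0.169],[0,0,0,0.0024,0.0016,-0.12],[0,0,0,0.0012,0.0008,-0.06],[0,0,0,0,0,0]],
])

```text
clock: 29.78
position: [0.5715, 0.1598, 0.2808]
ee_rot: [-3.138, 0.113, 0.001]
force: [-0.2, -0.0, -4.5]
width: 0.173
gripper_force: 45.0
```

```bash
python3 - <<'E' 2>/dev/null
from cnt import *
s=arm.observe();print(s["clock"],s["position"],s["force"],delta(s,[.5435,-.1815,.281],-4.0))
E
```

```text
29.775 [0.57150672 0.15977873 0.28076799] [-0.24617775 -0.04168894 -4.48878305] (array([-0.0035,  0.3424, -0.0007]), array([-0.0013,  0.0009, -0.0019]))
```

Emit:
arm_command([
  [[0,0.004,0,0,0,0],[0,0.011,0,0,0,0],[0,0.018,0,0,0,0],[-0.0005,0.025,0,0,0,0],[-0.0005,0.03,0,0,0,0],[-0.0005,0.033,0,0,0,0],[-0.0005,0.035,0,0,0,0],[-0.0005,0.035,0,0,0,0],[-0.0005,0.035,0,0,0,0],[-0.0005,0.032,0,0,0,0]],
])

```text
clock: 31.02
position: [0.5488, -0.1, 0.2807]
ee_rot: [-3.139, 0.115, 0.001]
force: [0.4, -0.3, -6.0]
width: 0.172
gripper_force: 45.0
```

Emit:
arm_command([
  [[0,0.027,0,0,0,0],[0,0.022,0,0,0,0],[0,0.017,0,0,0,0],[0,0.011,0,0,0,0],[0,0.0055,0,0,0,0],[0,0.002,0.003,0,0,0],[0,0,0.01,0,0,0],[0,0,0.016,0,0,0],[0,0,0.02,0,0,0],[0,0,0.02,0,0,0]],
])

```text
clock: 32.28
position: [0.5434, -0.1805, 0.2095]
ee_rot: [-3.138, 0.11, 0.003]
force: [-0.3, 0.0, -6.2]
width: 0.173
gripper_force: 45.0
```

Emit:
arm_command([
  [[0,0,0.02,0,0,0],[0,0,0.02,0,0,0],[0,0,0.018,0,0,0],[0,0,0.016,0,0,0],[0,0,0.012,0,0,0],[0,0,0.008,0,0,0],[0,0,0.004,0,0,0],[0,0,0.002,0,0,0],[0,0,0,0,0,0]],
])

```text
clock: 33.4
position: [0.5439, -0.1812, 0.1116]
ee_rot: [-3.138, 0.111, 0.0]
force: [-0.8, 0.2, -4.7]
width: 0.171
gripper_force: 45.0
```

```bash
python3 - <<'E' 2>/dev/null
from cnt import *
s=arm.observe();print(s["clock"],s["position"],s["force"],delta(s,[.5435,-.1815,.0945],-4.0))
for n in("top","scene"):
    d=avg(n,4);W=cloud(d)
    if n=="top":np.savez("topend.npz",**d)
    Db=(W-[.5718,.156,0])@R.from_euler('z',-9.7,degrees=True).as_matrix()
    blobs(Db,(abs(Db[...,0])<.095)&(abs(Db[...,1])<.12)&(Db[...,2]>.0095)&(Db[...,2]<.03),n)
E
```

```text
33.4 [ 0.54386663 -0.18116733  0.111585  ] [-0.82643316  0.21208355 -4.69302222] (array([-0.0003,  0.0004,  0.0171]), array([-0.0013,  0.0003, -0.001 ]))
top 17 [184. 183.] xy mm [ 5. 54.] h [12.7 14.5 16.6]
top 16 [204. 188.] xy mm [ -2. -12.] h [14.8 16.3 18.9]
top 15 [220. 189.] xy mm [  3. -60.] h [12.8 13.6 16.6]
top 17 [194. 191.] xy mm [-14.  17.] h [12.9 14.  15.6]
top 16 [205. 199.] xy mm [-33. -21.] h [12.8 14.  15.8]
top 15 [209. 204.] xy mm [-48. -36.] h [12.6 14.2 16.2]
scene 18 [313. 168.] xy mm [ 5. 50.] h [13.1 15.4 16.2]
scene 16 [300. 170.] xy mm [-15.  17.] h [13.8 14.8 15.4]
scene 21 [276. 173.] xy mm [-48. -39.] h [12.2 15.1 16. ]
scene 15 [284. 174.] xy mm [-34. -25.] h [12.1 14.1 15.6]
scene 23 [285. 187.] xy mm [  3. -63.] h [13.2 15.  16. ]
```

All six nuts are in the box; the sixth is at (-2,-12). Before setting down, I want to be sure it fell before the lift, while the sieve was bearing. I'll check the sieve coverage in the saved frame from the lift.

```bash
python3 - <<'E' 2>/dev/null
from h import *
d=np.load("av.npz");W=cloud(d);M=R.from_euler('z',-9.7,degrees=True).as_matrix()
Ds=(W-[.5731,.1631,.2809]+[0,0,.0783])@M
k=(abs(Ds[...,2])<.02)
H,_,_=np.histogram2d(Ds[k][:,0],Ds[k][:,1],bins=10,range=[[-.075,.075]]*2);print(H.astype(int))
# rays through to below: points seen lower than the sieve, projected onto the sieve-floor plane
c=d["xyz"];t=(.2809-.0783-c[2])/(W[...,2]-c[2]);Q=(c+t[...,None]*(W-c)-[.5731,.1631,.2026])@M
b=W[...,2]<.19
H,_,_=np.histogram2d(Q[b][:,0],Q[b][:,1],bins=10,range=[[-.075,.075]]*2);print(H.astype(int))
E
```

```text
[[ 0  0  0 13 14 18 10  8 14 25]
 [ 0  1  0 16 14 24 21  9 14 29]
 [ 0  0  0 17 13 32 22 15 13 39]
 [ 0  0  0 16 16 16 15 20 15 36]
 [ 0  1  0 16 16 18 16 18 16 41]
 [ 0  0  0 16 10 18 16 17 16 42]
 [ 0  0  1 20 30 10 20 17  7 38]
 [ 0  1  2 19 19 14 21 26  8  8]
 [ 0  0  0  3  3  0  2  2  0  7]
 [ 0  0  0  0  0  0  0  0  0  0]]
[[0 0 0 0 6 3 0 0 4 4]
 [0 0 0 0 3 2 5 0 3 1]
 [0 0 0 0 6 3 0 0 5 3]
 [0 0 0 0 5 2 4 3 4 3]
 [0 0 0 0 6 2 6 2 3 3]
 [0 0 0 0 6 3 4 3 5 2]
 [0 0 0 0 1 0 4 0 1 2]
 [0 0 0 0 4 0 0 0 2 4]
 [0 0 0 0 0 0 0 0 0 0]
 [0 0 0 0 0 0 0 0 0 0]]
```

The combined views cover the whole sieve floor with no nut at the lift, so the sixth dropped while the sieve was bearing. Setting it down now.

Emit:
arm_command([
  [[0,0,0.005,0,0,0],[0,0,0.005,0,0,0],[0,0,0.003,0,0,0],[0,0,0.002,0,0,0],[0,0,0.001,0,0,0],[0,0,0.001,0,0,0],[0,0,0,0,0,0]],
])

```text
clock: 34.67
position: [0.5437, -0.1811, 0.0943]
ee_rot: [-3.138, 0.111, 0.001]
force: [-0.4, 0.2, -5.6]
width: 0.168
gripper_force: 45.0
```

Emit:
arm_command([
  [[0,0,0.0005,0,0,0],[0,0,0.0005,0,0,0],[0,0,0,0,0,0]],
])

```text
clock: 35.05
position: [0.5437, -0.1811, 0.0942]
ee_rot: [-3.138, 0.111, 0.0]
force: [-2.9, 2.1, 6.3]
width: 0.174
gripper_force: 45.0
```

The sieve is down: the force went to +6 N. Releasing gently and retreating.

Emit:
arm_command([
  [[0,0,-0.0005,0,0,0],[0,0,0,0,0,0],[0,0,0,0,0,0],[0,0,0,0,0,0],[0,0,0,0,0,0],[0,0,0,0,0,0],[0,0,0,0,0,0],[0,0,0,0,0,0],[0,0,0,0,0,0],[0,0,0,0,0,0]],
], jaw=0.08)

```text
clock: 36.3
position: [0.5436, -0.1811, 0.0938]
ee_rot: [-3.138, 0.111, 0.001]
force: [0.2, -0.2, 0.1]
width: 0.874
gripper_force: 0.0
```

Emit:
arm_command([
  [[0,0,-0.01,0,0,0],[0,0,-0.02,0,0,0],[0,0,-0.03,0,0,0],[0,0,-0.03,0,0,0],[0,0,-0.03,0,0,0],[0,0,-0.02,0,0,0],[0,0,-0.01,0,0,0],[0,0,0,0,0,0]],
])

```text
clock: 37.3
position: [0.5439, -0.1813, 0.2443]
ee_rot: [-3.138, 0.111, -0.0]
force: [-0.4, 0.2, -1.2]
width: 0.871
gripper_force: 0.0
```

```bash
python3 - <<'E' 2>/dev/null
from cnt import *
s=arm.observe();print(s["clock"],s["position"],s["width"],s["force"])
T=R.from_rotvec(s["ee_rot"]).as_matrix()
d=avg("wrist",4);X=d["T_tool_cam"];W=cloud(d,T@X[:3,:3],T@X[:3,3]+s["position"]);I=d["pixels"].astype(int);dk=I.max(-1)<80
m=dk&win(W,.43,.66,-.3,-.08,.095,.112);print("handle",rect(W[m]),np.nanmedian(W[m],0))
m=(~dk)&win(W,.4,.68,-.32,-.05,.042,.056);print("walls",rect(W[m]),[np.round(np.percentile(W[m&(a)][:,2],50),4) for a in (W[...,0]>.61,W[...,0]<.475,W[...,1]>-.11,W[...,1]<-.255)])
Ds=(W-[.5435,-.1815,.015])@R.from_euler('z',-4,degrees=True).as_matrix()
blobs(Ds,(abs(Ds[...,0])<.072)&(abs(Ds[...,1])<.072)&(Ds[...,2]>.0035)&(Ds[...,2]<.02),"sieve")
cv2.imwrite("pics/end.png",d["pixels"][...,::-1])
E
```

```text
37.3 [ 0.5439459  -0.18133848  0.24433998] 0.8708139388925553 [-0.37873996  0.21206085 -1.23583974]
handle (array([ 537.1, -180.4]), array([ 14.6, 121.1]), 86.34) [ 0.54828312 -0.18125927  0.10361297]
walls (array([ 544.5, -181.4]), array([159.1, 158.1]), 85.94) [np.float64(0.0488), np.float64(0.0485), np.float64(0.0486), np.float64(0.0488)]
sieve 475 [232. 138.] xy mm [41. 32.] h [5.3 5.7 6.3]
sieve 271 [274. 142.] xy mm [ 36. -21.] h [5.3 5.7 6.3]
sieve 329 [240. 203.] xy mm [-46.  24.] h [5.3 5.6 6.2]
```

View pics/end.png

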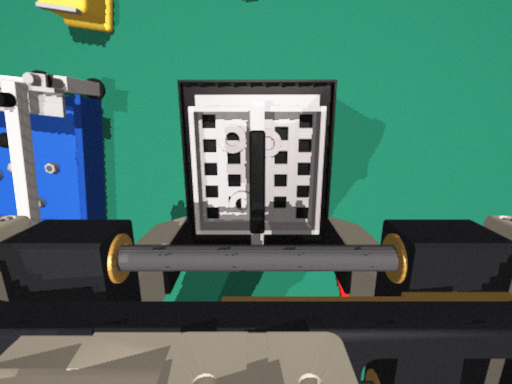

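The sieve stands flat and centred in the tray at pixel (257,170). The three washers are at (235,138), (268,143) and (240,200), there are no nuts left in it, and the gripper is clear.

```bash
python3 -c "
from cell import arm
print(arm.sign_off())"
```

```text
the job is handed in; nothing more can be done
None
```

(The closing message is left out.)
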